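# Seat a stepped shaft against the stop of a measuring V-block

## Robot

A 6-joint arm with a two-finger parallel gripper is mounted at the origin on the work surface. World frame = base frame: x ahead of the robot, y to its left, z up, the work surface at z = 0. Lengths are in m, angles in degrees, forces in N, time in s.
With the tool pointing down it reaches from about 0.4 to 0.825 m from the base axis. Payload 7 kg.
Tool frame: the origin (TCP) lies midway between the tips of the shut fingers; the grasp point (between the pads) lies 19 mm behind it; z points along the fingers, y is the direction in which the jaws open and shut (so a half turn about z gives the same grasp; the last joint's range is limited). The gripper opens to 88 mm and grips with 3 to 60 N. Pads are 19 mm wide; open, the fingers measure 130 mm over their backs; the gripper's body (78 mm by 193 mm) begins 47 mm behind the grasp point.
Start: joints at [84.231, 20.546, 0.682, 0, -70.136, -16.507], TCP at [0.256, 0.625, 0.227] pointing down, gripper open.
Joint ranges: [-176.03, 176.03], [-82.01, 121.73], [-58.28, 71.71], [-173.87, 95.51], [-174.79, -0.11], [-173.66, 173.66]. Speed limits (degrees/s): [136.94, 136.94, 172.46, 180, 180, 180].

## Interface

Orientations are given as [roll, pitch, yaw] about the fixed x, y, z axes, in that order (R = Rz(yaw) Ry(pitch) Rx(roll)).
In Python, from plant import ctrl gives the robot as it stands. The module is installed in compiled form; this text tells all that it offers.
- The arm moves only by the tool arm_command, never from a script. Its argument "targets" is a list that holds one entry, the list of rows, each a list of 7 numbers: the turn, a rotation vector about the world's x, y, z in rad, then the shift along the world's x, y, z in cm, then the opening, from 0 (shut) to 1 (fully open). A call has 1 to 8 rows; each row is the pose to reach, as a shift and turn from the pose commanded when the call began; what a row does not reach only later rows make up. A row lasts 1/12 s, in which the tool goes at most 41.7 mm and 7.16 degrees, less where a joint would pass 70% of its speed; a pose out of reach is approached as far as the arm can. A call with a gripper value outside its range is refused whole. The fingers move at their own pace and stop on an object; the grip force is fixed at half the most. Time passes only in rows, so rows that repeat a pose let the fingers close. It gives the time, the measured TCP pose, the force and the opening at its end, in the units of the state.
- ctrl.get_obs(): the state, without advancing time (a new reading comes with each control period).
- ctrl.snapshot(name): name is "scene" or "top" or "wrist"; returns the picture (384x512x3 uint8, blue, green, red); there is no depth.
- ctrl.camera_model(name): a dict with "K" (3x3 intrinsics, pixels), "distortion" ([k1, k2, p1, p2, k3] as OpenCV has them; the pictures are not rectified), "xyz" and "rotation" of the camera in the world. Camera axes: x right, y up, looking along -z (the intrinsics and any distortion apply to the point x, -y, -z); pixel columns grow to the right and rows downward; lengths in m; the calibration is good to about 2 mm. A picture is of the moment at which its call begins: read the wrist's pose just before it. camera_model takes no time and is no camera call; for the wrist camera it gives the pose at the moment of the call.
- ctrl.close_job(): hands the job in, once; it reports no verdict.
The state is a dict: "clock": time; "joint_pos": joint angles; "qvel": joint speeds; "tau": joint torques, N m; "tool_pos": TCP position; "orientation": TCP orientation; "force": force on the tool from outside, world axes, zero at the start; "moment": the same for the moment, N m; "opening": finger opening in m.
Only numpy, scipy, OpenCV 4.12 (cv2) and the standard library are available. Lean on these libraries where they do the work, as an engineer would, in place of code of your own. Each camera call takes 0.05 s, during which the arm holds its last target. There are 200 camera calls.

## Task

Lay the stepped steel shaft from its black cradle into the V-groove of the fixture, behind the bridge, tapered nose towards the stop screw; set it down, do not drop it. Then slide it gently along the groove, under the spring plunger, until it bears lightly but positively on the stop screw, wherever that has been set, keep it pressed there for a moment, and leave it lying home with your hand clear. Do not ram the stop, it is the measuring datum, and leave the other things on the bench alone.

Things in the scene. Friction and masses are not known exactly. Their poses are not given: they have to be found in the camera images.
- shaft: Loose bright steel stepped shaft, about 0.4 kg. Thick part 30 mm in diameter, 80 mm long, its last 7 mm tapering to 22 mm at the nose; at the other end a thin journal 16 mm in diameter, 18 mm long. Origin on the axis in the middle of the thick part; +x along the axis to the nose. It starts level in the cradle, its axis 45 mm above the bench.
- shaft_nose (a point): Centre of the flat nose face of the shaft (40 mm along +x of the shaft's origin), 22 mm in diameter.
- shaft_tail (a point): Centre of the free end face of the thin journal (58 mm along -x of the shaft's origin), 16 mm in diameter: the face to push on.
- cradle: Fixed black plastic cradle that holds the shaft at the start. Origin on the bench under its middle, x along the shaft. Base 130 x 80 x 10 mm, two V-notched saddles 8 mm thick, 36 mm high, 40 mm wide, at x = -27 and +27 mm: between them the shaft is free on both sides over 46 mm, open above.
- fixture: Fixed V-block fixture. Origin on the bench under the middle of the block; +x along the groove to the stop end. Base plate 250 x 90 x 10 mm; dark steel block 220 mm long (x -110 to +110), 60 mm wide, top 45 mm above the bench, with a 90 degree V-groove 12 mm deep, 24 mm wide along the middle of its top. At x = 96 to 110 mm stands the stop screw's bracket, 69 mm high.
- groove (a point): Point in the fixture on the axis that the shaft has when seated in the groove (54 mm above the bench, 9 mm above the block's top), at fixture x = -36 mm: a good place for the shaft's origin when laying it in, clear behind the bridge. The groove is open above from fixture x = -110 to +17 mm.
- bridge (a point): Middle of the bridge's underside, at fixture x = 25 mm, 73 mm above the bench. The bridge straddles the groove from x = 17 to 33 mm, posts 38 mm apart, top 83 mm, plunger head up to 109 mm above the bench. A shaft can only pass under it along the groove.
- plunger (a joint): Lift of the spring plunger in the bridge (m), 0 when free. Its 12 mm ball nose then hangs 3 mm below the top of a seated shaft; the taper lifts it to about 0.003 m, where it presses down with about 2 N. Pushing meets extra resistance as the ball rides up the taper, then a drag of roughly 4 to 11 N, different each time, up to the stop: neither is the stop.
- stop_bracket (a point): Middle of the stop bracket's inner face, 54 mm above the bench, at fixture x = 96 mm. Through it, on the axis of the seated shaft, runs the rigid steel stop screw (stop_screw_c0: 12 mm shank, reference point 31 mm behind its tip), set by hand: the tip is 55 to 80 mm along +x of the fixture's origin and not measured. A few newtons beyond the drag are wanted on it; over 15 N spoils it.
- ring_gauge: Bystander: loose steel ring, 54 mm across, 18 mm high. Origin under its centre.
- plug: Bystander: loose short steel plug standing on end, 26 mm in diameter, 50 mm high. Origin under its centre.
- red_case: Bystander: closed red plastic case, 110 x 200 x 44 mm. Origin under its centre.
- slot_tray: Bystander: thin slotted metal tray, 170 x 75 x 10 mm. Origin under its centre.
There are look-alikes about, which are no part of the job. Leave any green look-alike of the shaft alone.

How it is judged:
By the outcome, as a careful person would: the job done as asked, in the order asked, and still so for the second after the job is handed in, with the robot touching nothing.
It also fails if it takes over 67 s, if anything falls off the work surface, if the arm or the gripper's body presses on something with over 40 N, if the wrist force passes 120 N, or if a joint passes its speed limit or range.

## Working session

There is one attempt and no reset: what is moved stays moved. The work goes in short steps, Python scripts to look and compute and a tool call to move; the robot and the scene stay as the last step left them, time stands still between calls to the robot, and variables do not carry over. Pictures are saved under pics/ and viewed, about 8 in all and at most 12, crops included, and the job is handed in when it is done.

Besides the shell and the picture viewer there is one more tool, called as name(argument=value, ...) on one line, values as JSON. arm_command: Moves the arm, as the interface text tells. Its arguments: {"type":"object","properties":{"targets":{"type":"array","items":{"type":"array","items":{"type":"array","items":{"type":"number"}}}}},"required":["targets"]}

```bash
mkdir -p pics; cat > h.py <<'E'
import numpy as np, cv2
from plant import ctrl
def snap(n,f):
    m=ctrl.camera_model(n); im=ctrl.snapshot(n); cv2.imwrite('pics/'+f+'.png',im); return im,m
def ray(m,u,v):
    p=cv2.undistortPoints(np.array([[[u,v]]],float),np.array(m['K'],float),np.array(m['distortion'],float))[0,0]
    R=rot(m); d=R@np.array([p[0],-p[1],-1.]); return np.array(m['xyz'],float),d
def rot(m):
    r=np.array(m['rotation'],float)
    if r.shape==(3,3): return r
    from scipy.spatial.transform import Rotation as Q
    return Q.from_euler('xyz',r,degrees=True).as_matrix()
def onz(m,u,v,z):
    o,d=ray(m,u,v); return o+d*(z-o[2])/d[2]
def proj(m,P):
    p=rot(m).T@(np.array(P,float)-np.array(m['xyz'],float)); q=np.array([[p[0],-p[1],-p[2]]])
    return cv2.projectPoints(q,np.zeros(3),np.zeros(3),np.array(m['K'],float),np.array(m['distortion'],float))[0][0,0]
E
python3 - <<'E'
from h import *
a,m=snap('top','top0'); b,m2=snap('scene','scene0')
print(m,m2,ctrl.get_obs())
cv2.imwrite('pics/both.png',np.hstack([cv2.resize(a,(400,300)),cv2.resize(b,(400,300))]))
cv2.imwrite('pics/top0b.png',cv2.resize(a,(800,600),interpolation=cv2.INTER_CUBIC))
E
```

```text
{'K': array([[431.62941388,   0.        , 263.95411309],
       [  0.        , 431.62941388, 194.78831321],
       [  0.        ,   0.        ,   1.        ]]), 'distortion': array([-0.12029521,  0.        ,  0.        ,  0.        ,  0.        ]), 'xyz': array([0.2766906 , 0.02831277, 1.39606646]), 'rotation': array([ 13.16658842,  -0.1240068 , -91.65179144])} {'K': array([[387.1941377 ,   0.        , 254.41659506],
       [  0.        , 387.1941377 , 192.84466623],
       [  0.        ,   0.        ,   1.        ]]), 'distortion': array([-0.06574226,  0.        ,  0.        ,  0.        ,  0.        ]), 'xyz': array([ 1.18465789, -0.17704578,  0.82942621]), 'rotation': array([39.68844504, -0.62115544, 73.39724838])} {'clock': 0.1, 'joint_pos': array([ 8.42306025e+01,  2.05884101e+01,  6.39445058e-01, -1.81826186e-02,
       -7.01350077e+01, -1.65080150e+01]), 'qvel': array([ 0.05527122, -0.06875591,  0.08779864,  0.12383122, -0.04032077,
       -0.02356377]), 'tau': array([-1.00820806e-03, -5.84162772e+01,  2.93750989e+01,  7.01544151e+00,
        1.02158601e-02, -4.71357362e-05]), 'tool_pos': array([0.25573184, 0.62421629, 0.22570599]), 'orientation': array([ 1.79914631e+02, -7.47398317e-03, -2.22835980e+01]), 'force': array([ 0.51218647,  0.93062185, -0.03624302]), 'moment': array([-0.06687506, -0.00293183, -0.00315396]), 'opening': 0.08797617704236507}
```

View pics/top0b.png

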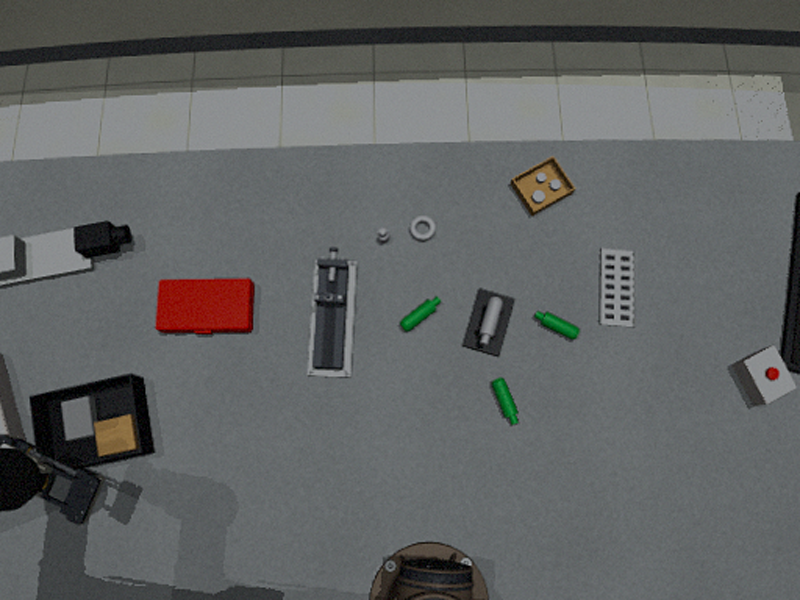

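View pics/scene0.png

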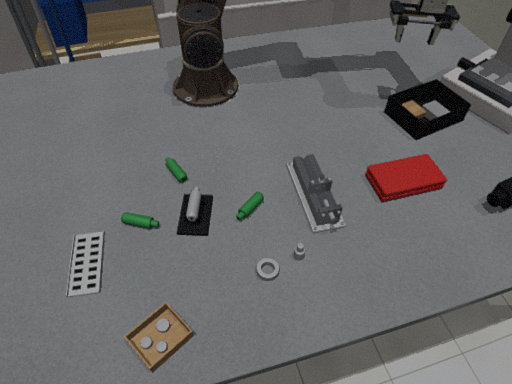

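Top view (800 px scale): the bright shaft lies in its black cradle at (490,320), journal end at (482,345), nose at (494,300). The three green look-alikes are at (420,313), (557,325) and (504,400), and they stay put. The fixture is at (332,318), with its stop screw at the top. The scene view agrees: grey shaft at (194,205), journal towards the robot.

```bash
python3 - <<'E'
from h import *
s=1.5625
im=cv2.imread('pics/top0.png'); m=ctrl.camera_model('top')
for n,u,v,z in [('nose',495,297,.045),('tail',482,347,.045),('cr1',481,289,.01),('cr2',515,296,.01),('cr3',497,356,.01),('cr4',463,348,.01),('p1',316,261,.01),('p2',357,262,.01),('p3',350,377,.01),('p4',307,375,.01),('plug',382,236,.0),('ring',423,229,0),('screw',333,250,.054)]:
    print(n,onz(m,u/s,v/s,z).round(4))
c=im[150:260,190:350]; cv2.imwrite('pics/crop1.png',cv2.resize(c,(800,550),interpolation=cv2.INTER_CUBIC))
w=ctrl.camera_model('wrist'); print(w,ctrl.get_obs()['tool_pos'])
E
```

```text
nose [ 0.6033 -0.1548  0.045 ]
tail [ 0.4996 -0.1224  0.045 ]
cr1 [ 0.6301 -0.1307  0.01  ]
cr2 [ 0.6128 -0.2023  0.01  ]
cr3 [ 0.4855 -0.1566  0.01  ]
cr4 [ 0.5045 -0.0866  0.01  ]
p1 [0.7022 0.2203 0.01  ]
p2 [0.6973 0.1321 0.01  ]
p3 [0.4505 0.1492 0.01  ]
p4 [0.4569 0.2383 0.01  ]
plug [0.758  0.0778 0.    ]
ring [ 0.7715 -0.0121  0.    ]
screw [0.7116 0.1788 0.054 ]
{'K': array([[281.93803504,   0.        , 254.58861416],
       [  0.        , 281.93803504, 195.25418173],
       [  0.        ,   0.        ,   1.        ]]), 'distortion': array([-0.03311369,  0.        ,  0.        ,  0.        ,  0.        ]), 'xyz': array([0.32527424, 0.59611935, 0.3829836 ]), 'rotation': array([-1.62241883e+01, -7.72880484e-02, -1.12336986e+02])} [0.25573184 0.62421629 0.22570599]
```

View pics/crop1.png

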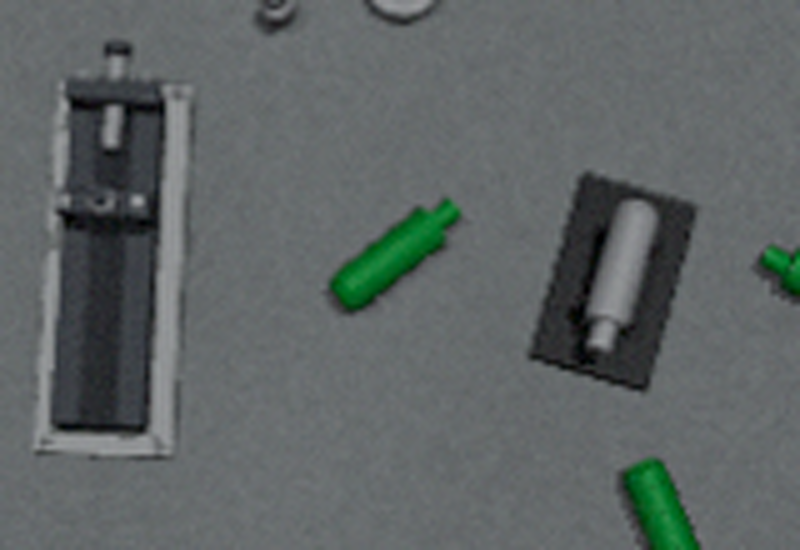

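In the crop, the only grey stepped shaft lies in the black cradle at (620,270), with the journal at (600,335) and the rounded nose at (632,210). It matches the description, and the others are green. The fixture's screw tip is at about (112,150). I'll move there, looking at the fixture on the way.

arm_command(targets=[[[0, 0, 0.05, 2, -3.6, 0, 1], [0, 0, 0.05, 4, -7.2, 0, 1], [0, 0, 0.05, 6, -10.8, 0, 1], [0, 0, 0.05, 8, -14.4, 0, 1], [0, 0, 0.05, 10, -18, 0, 1], [0, 0, 0.05, 12, -21.6, 0, 1], [0, 0, 0.05, 14, -25.2, 0, 1], [0, 0, 0.05, 16, -28.8, 0, 1]]])

```text
clock: 0.77
tool_pos: [0.4162, 0.3346, 0.2264]
orientation: [180.0, 0.0, -19.4]
force: [0.2, 0.4, -1.0]
opening: 0.0878
```

arm_command(targets=[[[0, 0, 0, 2, -3.6, 0, 1], [0, 0, 0, 4, -7.2, 0, 1], [0, 0, 0, 6, -10.8, 0, 1], [0, 0, 0, 8, -14.4, 0, 1], [0, 0, 0, 8.4, -15.6, 0, 1], [0, 0, 0, 8.4, -15.6, 0, 1], [0, 0, 0, 8.4, -15.6, 0, 1]]])

```text
clock: 1.35
tool_pos: [0.5, 0.1797, 0.2263]
orientation: [180.0, 0.0, -19.5]
force: [0.2, 0.4, 0.5]
opening: 0.0875
```

```bash
python3 - <<'E'
from h import *
im,m=snap('wrist','w1'); o=ctrl.get_obs(); print(o['tool_pos'],o['orientation'],m['xyz'],m['rotation'],o['clock'])
np.save('w1.npy',np.array([m],dtype=object),allow_pickle=True)
cv2.imwrite('pics/w1b.png',cv2.resize(im,(800,600),interpolation=cv2.INTER_CUBIC))
E
```

```text
[0.49976301 0.18057487 0.22636585] [ 1.79992345e+02  1.72720048e-02 -1.94639564e+01] [0.57079195 0.15483253 0.38349148] [-1.62568960e+01 -1.36085810e-02 -1.09598561e+02] 1.4
```

View pics/w1b.png

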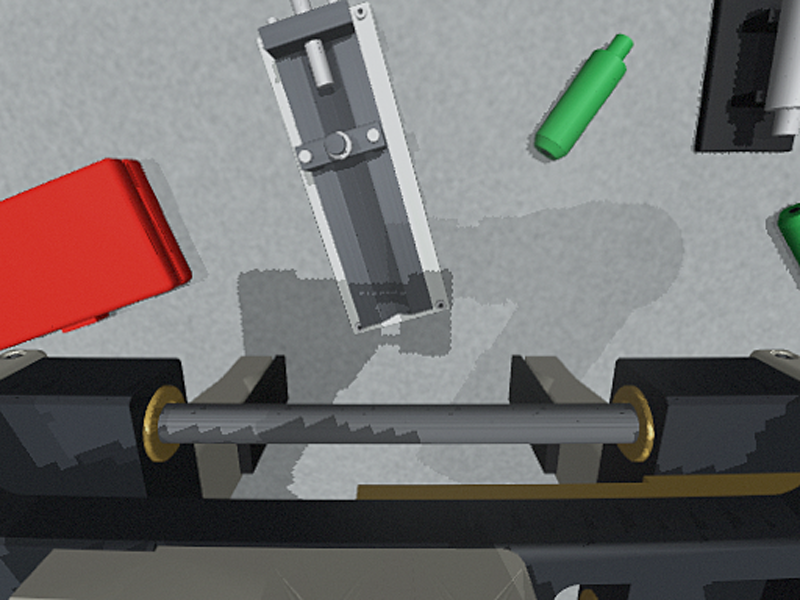

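The wrist view shows the fixture from its rear end at about (400,320) to the bracket at (310,30). The bridge bolts are at (305,157) and (374,135), the screw tip at about (324,90), and the cradle sits at the upper right. I'll enlarge the fixture to pick its edges.

```bash
python3 - <<'E'
from h import *
im=cv2.imread('pics/w1.png')[0:216,150:300]
cv2.imwrite('pics/w1c.png',cv2.resize(im,None,fx=2.75,fy=2.75,interpolation=cv2.INTER_CUBIC))
m=np.load('w1.npy',allow_pickle=True)[0]
print('bolts',[onz(m,u/1.5625,v/1.5625,.085).round(4) for u,v in((305,157),(374,135))])
# expected groove for fixture est
c=np.array([.577,.185]);a=np.radians(-4.1);ex=np.array([np.cos(a),np.sin(a)]);ey=np.array([-ex[1],ex[0]])
for n,x,y,z in [('plate rear L',-125,45,10),('plate rear R',-125,-45,10),('block rear L',-110,30,45),('block rear R',-110,-30,45),('groove rear L',-110,12,45),('groove rear R',-110,-12,45),('bridge rear L',17,27,83),('br rear R',17,-27,83),('bracket in L',96,30,69),('R',96,-30,69),('plate front R',125,-45,10)]:
    p=proj(m,[*(c+ex*x/1e3+ey*y/1e3),z/1e3]); print(n,((p-[150,0])*2.75).round(1))
E
```

```text
bolts [array([0.6027, 0.207 , 0.085 ]), array([0.6002, 0.1604, 0.085 ])]
plate rear L [208.4 589.1]
plate rear R [379.3 544.2]
block rear L [222.5 577.6]
block rear R [348.4 544.4]
groove rear L [259.9 567.8]
groove rear R [310.3 554.5]
bridge rear L [123.3 298.2]
br rear R [262.8 257. ]
bracket in L [54.8 85.7]
R [211.7  35.6]
plate front R [238.9  -1. ]
```

View pics/w1c.png

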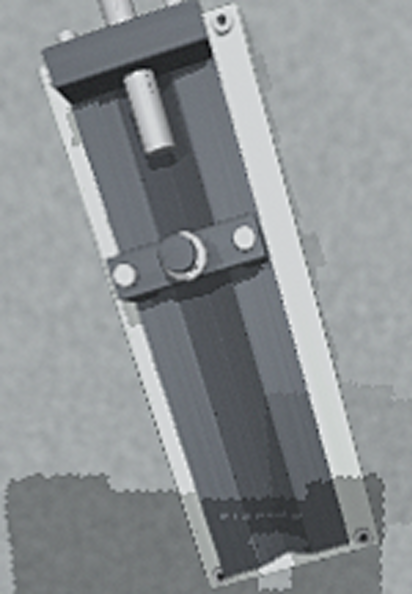

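Predicted and seen fixture edges agree within about 2 mm, so the fixture centre is near (0.5765, 0.184) with yaw -4.1°. Next I go behind the shaft for a closer look.

arm_command(targets=[[[0, 0, 0, -0.2, -3.8, -0.5, 1], [0, 0, 0, -0.4, -7.6, -1, 1], [0, 0, 0, -0.6, -11.4, -1.5, 1], [0, 0, 0, -0.8, -15.2, -2, 1], [0, 0, 0, -1, -19, -2.5, 1], [0, 0, 0, -1.2, -22.8, -3, 1], [0, 0, 0, -1.5, -26.6, -3.5, 1], [0, 0, 0, -1.8, -29.7, -4, 1]]])

```text
clock: 2.07
tool_pos: [0.4817, -0.1171, 0.1865]
orientation: [-180.0, -0.0, -19.3]
force: [0.8, -0.6, -0.0]
opening: 0.0874
```

arm_command(targets=[[[0, 0, 0, 0, 0, 0, 1], [0, 0, 0, 0, 0, 0, 1]]])

```text
clock: 2.23
tool_pos: [0.4816, -0.1167, 0.1862]
orientation: [180.0, 0.0, -19.5]
force: [-0.2, 0.6, 0.5]
opening: 0.0873
```

```bash
python3 - <<'E'
from h import *
m=np.load('w1.npy',allow_pickle=True)[0]
c=np.array([.5765,.1843]);a=np.radians(-4.1);ex=np.array([np.cos(a),np.sin(a)]);ey=np.array([-ex[1],ex[0]])
for u,v,z in ((158,150,.059),(146,72,.06)):
    p=onz(m,150+u/2.75,v/2.75,z); d=p[:2]-c; print('screw tip fix x,y',d@ex,d@ey)
im,m=snap('wrist','w2'); o=ctrl.get_obs(); print(o['tool_pos'],o['orientation'],o['clock'])
np.save('w2.npy',np.array([m],dtype=object),allow_pickle=True)
cv2.imwrite('pics/w2c.png',cv2.resize(im[0:260,130:390],None,fx=2.3,fy=2.3,interpolation=cv2.INTER_CUBIC))
E
```

```text
screw tip fix x,y 0.0675291307698138 0.0020088789992192646
screw tip fix x,y 0.09427759907574985 -0.002029315821871029
[ 0.48199052 -0.11587507  0.18644902] [-1.79999335e+02  1.28830245e-02 -1.94227193e+01] 2.2833
```

View pics/w2c.png

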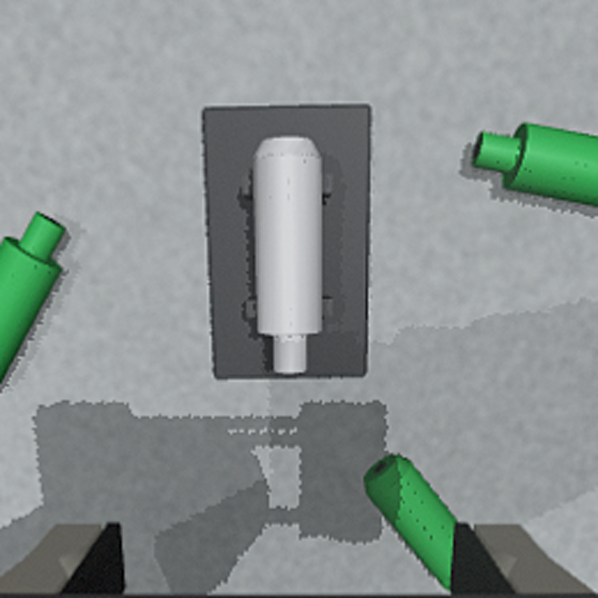

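The wrist crop shows the shaft's thick part from (288,150) to (290,333), the journal end at (290,373), and cradle corners at (203,106), (371,104), (367,377) and (215,379). The axis is almost vertical in the image, so the jaws are nearly aligned.

```bash
python3 - <<'E'
from h import *
m=np.load('w2.npy',allow_pickle=True)[0]; P=lambda u,v,z:onz(m,130+u/2.3,v/2.3,z)[:2]
C=np.array([P(*q,.01) for q in((203,106),(371,104),(367,377),(215,379))]); print('cradle',C.mean(0),np.degrees(np.arctan2(*(C[0]+C[1]-C[2]-C[3])[::-1])),np.linalg.norm(C[0]-C[3]),np.linalg.norm(C[0]-C[1]))
a,b=P(288,170,.0475),P(290,325,.0475); d=a-b; print('shaft ax',a,b,np.degrees(np.arctan2(d[1],d[0])))
e=d/np.linalg.norm(d); s=P(290,333,.060); t=P(290,373,.045)
print('origin from shoulder',s+e*.04,'from tail',t+e*.058,'from nose',P(288,138,.045)-e*.04)
m=np.load('w1.npy',allow_pickle=True)[0]; P=lambda u,v,z:onz(m,150+u/2.75,v/2.75,z)[:2]
r=[P(*q,.01) for q in((212,586),(383,540),(243,3))]; print(r)
d=r[2]-r[1]; print('plate',np.degrees(np.arctan2(d[1],d[0])),np.linalg.norm(d),np.linalg.norm(r[0]-r[1]),'centre',(r[0]+r[2])/2)
E
```

```text
cradle [ 0.55750046 -0.14469988] -18.617513996128306 0.12932416599351512 0.07859182035709995
shaft ax [ 0.58722991 -0.15457778] [ 0.52548772 -0.1336518 ] -18.72280936779915
origin from shoulder [ 0.56128355 -0.14568325] from tail [ 0.5594487  -0.14487154] from nose [ 0.56160563 -0.14608946]
[array([0.45651783, 0.23647867]), array([0.45057147, 0.14665406]), array([0.69646795, 0.13005483])]
plate -3.8618906244955755 0.246456104000282 0.09002121385446099 centre [0.57649289 0.18326675]
```

arm_command(targets=[[[0, 0, 0.012, 3, -1.1, 0, 1], [0, 0, 0.012, 6, -2.2, -1, 1], [0, 0, 0.012, 7.57, -2.8, -4, 1], [0, 0, 0.012, 7.57, -2.8, -8, 1], [0, 0, 0.012, 7.57, -2.8, -11.5, 1], [0, 0, 0.012, 7.57, -2.8, -13.8, 1], [0, 0, 0.012, 7.57, -2.8, -14.5, 1], [0, 0, 0.012, 7.57, -2.8, -14.78, 1]]])

```text
clock: 2.95
tool_pos: [0.5573, -0.1428, 0.0375]
orientation: [179.9, 0.1, -18.6]
force: [0.2, -0.5, 0.9]
opening: 0.0879
```

arm_command(targets=[[[0, 0, 0, 0, 0, 0, 1], [0, 0, 0, 0, 0, 0, 1], [0, 0, 0, 0, 0, 0, 1]]])

```text
clock: 3.2
tool_pos: [0.5591, -0.144, 0.0408]
orientation: [-179.9, -0.2, -18.7]
force: [0.6, 0.1, 0.5]
opening: 0.0877
```

arm_command(targets=[[[0, 0, 0, 0, 0, 0, 1], [0, 0, 0, 0, 0, 0, 1]]])

```text
clock: 3.37
tool_pos: [0.5583, -0.1444, 0.04]
orientation: [-180.0, -0.1, -18.7]
force: [0.6, 0.0, -0.3]
opening: 0.0873
```

arm_command(targets=[[[0, 0, 0, 0, 0, 0, 1]]])

```text
clock: 3.45
tool_pos: [0.558, -0.1445, 0.0396]
orientation: [-180.0, -0.1, -18.7]
force: [-0.0, 0.2, -0.8]
opening: 0.0876
```

arm_command(targets=[[[0, 0, 0, 0, 0, -0.05, 0.6], [0, 0, 0, 0, 0, -0.05, 0.45], [0, 0, 0, 0, 0, -0.05, 0.38], [0, 0, 0, 0, 0, -0.05, 0.33], [0, 0, 0, 0, 0, -0.05, 0.28], [0, 0, 0, 0, 0, -0.05, 0.2], [0, 0, 0, 0, 0, -0.05, 0], [0, 0, 0, 0, 0, -0.05, 0]]])

```text
clock: 4.12
tool_pos: [0.5576, -0.1444, 0.0382]
orientation: [180.0, 0.0, -18.7]
force: [0.3, -0.6, -0.3]
opening: 0.04
```

arm_command(targets=[[[0, 0, 0, 0, 0, 0, 0], [0, 0, 0, 0, 0, 0, 0], [0, 0, 0, 0, 0, 0, 0], [0, 0, 0, 0, 0, 0, 0]]])

```text
clock: 4.45
tool_pos: [0.5577, -0.1442, 0.0383]
orientation: [-180.0, -0.0, -18.7]
force: [0.4, 2.1, -0.3]
opening: 0.0292
```

arm_command(targets=[[[0, 0, 0, 0, 0, 0, 0], [0, 0, 0, 0, 0, 0.3, 0], [0, 0, 0, 0, 0, 1, 0], [0, 0, 0, 0, 0, 2.5, 0], [0, 0, 0, 0, 0, 5, 0], [0, 0, 0, 0, 0, 8, 0], [0, 0, 0, 0, 0, 10.5, 0], [0, 0, 0, 0, 0, 11.5, 0]]])

```text
clock: 5.12
tool_pos: [0.559, -0.1449, 0.1574]
orientation: [-179.9, -0.3, -18.7]
force: [0.9, -0.5, -3.2]
opening: 0.0293
```

arm_command(targets=[[[0, 0, 0, 0, 0, 0, 0], [0, 0, 0, 0, 0, 0, 0], [0, 0, 0, 0, 0, 0, 0]]])

```text
clock: 5.37
tool_pos: [0.5562, -0.1443, 0.1515]
orientation: [180.0, 0.2, -18.8]
force: [0.3, -0.2, -4.2]
opening: 0.0297
```

arm_command(targets=[[[0, 0, 0.03, -0.2, 3, 0, 0], [0, 0, 0.07, -0.4, 7, 0, 0], [0, 0, 0.11, -0.7, 11, 0, 0], [0, 0, 0.15, -1, 15, 0, 0], [0, 0, 0.19, -1.3, 19, 0, 0], [0, 0, 0.22, -1.5, 23, 0, 0], [0, 0, 0.24, -1.7, 27, 0, 0], [0, 0, 0.257, -1.9, 30.5, 0, 0]]])

```text
clock: 6.03
tool_pos: [0.5372, 0.1624, 0.1513]
orientation: [179.9, 0.1, -3.9]
force: [0.9, -0.1, -3.2]
opening: 0.0294
```

arm_command(targets=[[[0, 0, 0, -0.1, 1.5, 0, 0], [0, 0, 0, -0.1, 2.4, 0, 0], [0, 0, 0, -0.1, 2.6, 0, 0], [0, 0, 0, -0.1, 2.6, 0, 0], [0, 0, 0, -0.1, 2.6, 0, 0], [0, 0, 0, -0.1, 2.6, 0, 0]]])

```text
clock: 6.53
tool_pos: [0.5375, 0.1852, 0.1529]
orientation: [180.0, 0.0, -4.1]
force: [1.0, 0.1, -3.4]
opening: 0.0292
```

```bash
python3 - <<'E'
from h import *
im,m=snap('wrist','w3'); o=ctrl.get_obs(); print(o['tool_pos'],o['orientation'],o['clock'],o['force'])
np.save('w3.npy',np.array([m],dtype=object),allow_pickle=True)
cv2.imwrite('pics/w3c.png',cv2.resize(im[0:290,110:410],None,fx=2.0,fy=2.0,interpolation=cv2.INTER_CUBIC))
E
```

```text
[0.53763496 0.18526648 0.1531363 ] [ 1.79984872e+02  1.51718688e-02 -4.09281156e+00] 6.5833 [ 0.75377986 -1.12252791 -3.35904203]
```

View pics/w3c.png

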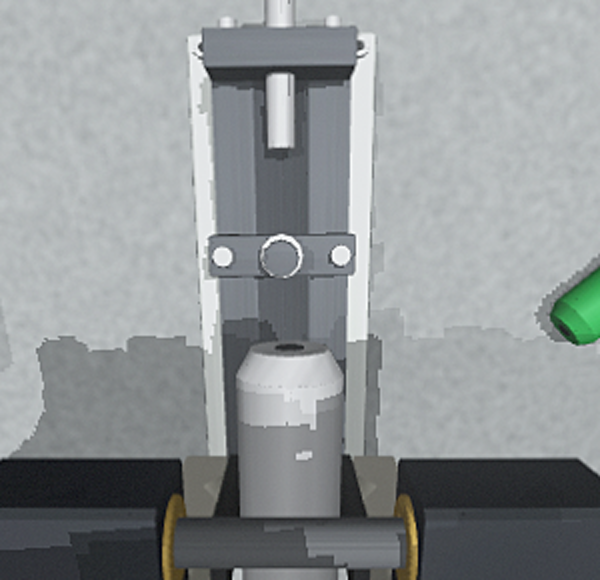

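The shaft is held level, nose forward (axis at column about 290). Bridge bolts are at (223,256) and (341,256), and the screw tip is at (281,147). The fixture axis is nearly vertical, slightly left of the shaft.

```bash
python3 - <<'E'
from h import *
m=np.load('w3.npy',allow_pickle=True)[0]; P=lambda u,v,z:onz(m,110+u/2,v/2,z)[:2]
T=np.array([.53763,.18527]);a=np.radians(-4.09);ex=np.array([np.cos(a),np.sin(a)]);ey=np.array([-ex[1],ex[0]])
for n,u,v,z in (('boltL',223,256,.085),('boltR',341,256,.085),('tip',281,147,.058),('screw base',281,75,.06),('bracket L',204,68,.069),('bracket R',355,68,.069),('grooveL hi',255,100,.045),('grooveR hi',308,100,.045),('blockL',219,330,.045),('blockR',347,330,.045),('blockL far',208,90,.045),('blockR far',352,90,.045),('shaft nose top',290,345,.1531+.006+.011),('shaftL',238,400,.161),('shaftR',343,400,.161)):
    d=P(u,v,z)-T; print(n,(1e3*d@ex).round(1),(1e3*d@ey).round(1))
E
```

```text
boltL 64.0 26.0
boltR 63.9 -20.0
tip 107.0 3.5
screw base 133.8 3.4
bracket L 134.3 33.0
bracket R 134.2 -25.3
grooveL hi 127.6 14.8
grooveR hi 127.6 -8.0
blockL 27.7 33.6
blockR 27.6 -27.3
blockL far 131.6 34.8
blockR far 131.5 -26.8
shaft nose top 46.2 0.1
shaftL 28.8 14.5
shaftR 28.8 -14.6
```

arm_command(targets=[[[0, 0, 0.006, 0, 0.28, -2, 0], [0, 0, 0.006, 0, 0.28, -4.5, 0], [0, 0, 0.006, 0, 0.28, -7, 0], [0, 0, 0.006, 0, 0.28, -8.5, 0], [0, 0, 0.006, 0, 0.28, -9.3, 0], [0, 0, 0.006, 0, 0.28, -9.7, 0], [0, 0, 0.006, 0, 0.28, -9.9, 0], [0, 0, 0.006, 0, 0.28, -9.9, 0]]])

```text
clock: 7.25
tool_pos: [0.5382, 0.1894, 0.0548]
orientation: [-180.0, -0.0, -3.7]
force: [1.3, 0.6, -3.4]
opening: 0.0291
```

arm_command(targets=[[[0, 0, 0, 0, 0, 0, 0], [0, 0, 0, 0, 0, -0.1, 0], [0, 0, 0, 0, 0, -0.2, 0], [0, 0, 0, 0, 0, -0.3, 0], [0, 0, 0, 0, 0, -0.3, 0], [0, 0, 0, 0, 0, -0.3, 0]]])

```text
clock: 7.75
tool_pos: [0.5375, 0.1894, 0.0513]
orientation: [180.0, -0.0, -3.6]
force: [0.3, 0.0, -3.4]
opening: 0.0294
```

arm_command(targets=[[[0, 0, 0, 0, -0.1, -0.05, 0], [0, 0, 0, 0, -0.1, -0.1, 0], [0, 0, 0, 0, -0.1, -0.15, 0], [0, 0, 0, 0, -0.1, -0.2, 0], [0, 0, 0, 0, -0.1, -0.2, 0], [0, 0, 0, 0, -0.1, -0.2, 0]]])

```text
clock: 8.25
tool_pos: [0.5376, 0.1884, 0.0492]
orientation: [180.0, 0.0, -3.7]
force: [-0.1, 0.2, -3.8]
opening: 0.0294
```

arm_command(targets=[[[0, 0, 0, 0, 0, -0.05, 0], [0, 0, 0, 0, 0, -0.1, 0], [0, 0, 0, 0, 0, -0.1, 0]]])

```text
clock: 8.5
tool_pos: [0.5375, 0.1884, 0.0481]
orientation: [180.0, 0.0, -3.7]
force: [-0.1, -0.6, -3.4]
opening: 0.0291
```

arm_command(targets=[[[0, 0, 0, 0, 0, -0.05, 0], [0, 0, 0, 0, 0, -0.05, 0], [0, 0, 0, 0, 0, -0.05, 0]]])

```text
clock: 8.75
tool_pos: [0.5376, 0.1883, 0.0479]
orientation: [180.0, -0.0, -3.7]
force: [-1.0, -1.0, -0.4]
opening: 0.0291
```

arm_command(targets=[[[0, 0, 0, 0, 0, -0.03, 0], [0, 0, 0, 0, 0, -0.05, 0], [0, 0, 0, 0, 0, -0.05, 0]]])

```text
clock: 9.0
tool_pos: [0.5377, 0.1883, 0.0478]
orientation: [180.0, -0.0, -3.6]
force: [-2.2, -2.6, 4.6]
opening: 0.0292
```

arm_command(targets=[[[0, 0, 0, 0, 0, -0.03, 0], [0, 0, 0, 0, 0, -0.03, 0], [0, 0, 0, 0, 0, -0.03, 0]]])

```text
clock: 9.25
tool_pos: [0.5377, 0.1882, 0.0477]
orientation: [180.0, -0.0, -3.6]
force: [-3.9, -2.9, 6.9]
opening: 0.0293
```

arm_command(targets=[[[0, 0, 0, 0, -0.04, 0, 0], [0, 0, 0, 0, -0.04, 0, 0], [0, 0, 0, 0, -0.04, 0, 0]]])

```text
clock: 9.5
tool_pos: [0.5378, 0.188, 0.0475]
orientation: [-180.0, -0.0, -3.6]
force: [-1.6, -2.4, 5.9]
opening: 0.029
```

arm_command(targets=[[[0, 0, 0, 0, 0, 0, 0.36], [0, 0, 0, 0, 0, 0, 0.38], [0, 0, 0, 0, 0, 0, 0.42], [0, 0, 0, 0, 0, 0, 0.5], [0, 0, 0, 0, 0, 0, 0.55]]])

```text
clock: 9.92
tool_pos: [0.5377, 0.1882, 0.0469]
orientation: [-180.0, -0.0, -3.7]
force: [0.1, -0.2, 0.2]
opening: 0.0445
```

arm_command(targets=[[[0, 0, 0, 0, 0, 0.5, 0.55], [0, 0, 0, 0, 0, 2, 0.55], [0, 0, 0, 0, 0, 5, 0.55], [0, 0, 0, -1, 0.07, 8, 0.5], [0, 0, 0, -4, 0.26, 8, 0.2], [0, 0, 0, -7, 0.46, 8, 0], [0, 0, 0, -8.2, 0.53, 8, 0], [0, 0, 0, -8.2, 0.53, 8, 0]]])

```text
clock: 10.58
tool_pos: [0.4534, 0.1931, 0.1277]
orientation: [-179.9, -0.0, -3.6]
force: [-0.3, -0.5, -1.1]
opening: 0.0228
```

arm_command(targets=[[[0, 0, 0, 0, 0, 0, 0], [0, 0, 0, 0, 0, 0, 0], [0, 0, 0, 0, 0, 0, 0], [0, 0, 0, 0, 0, 0, 0]]])

```text
clock: 10.92
tool_pos: [0.4562, 0.1933, 0.1267]
orientation: [180.0, 0.0, -3.7]
force: [0.3, 0.3, 0.0]
opening: 0.0011
```

```bash
python3 - <<'E'
from h import *
im,m=snap('wrist','w4'); o=ctrl.get_obs(); print(o['tool_pos'],o['orientation'],o['clock'],o['force'],o['opening'])
np.save('w4.npy',np.array([m],dtype=object),allow_pickle=True)
cv2.imwrite('pics/w4c.png',cv2.resize(im[0:290,110:410],None,fx=2.0,fy=2.0,interpolation=cv2.INTER_CUBIC))
E
```

```text
[0.45610268 0.193219   0.12663369] [ 1.79968076e+02  2.01019085e-02 -3.68778107e+00] 10.9667 [-0.13634148  1.27700221 -0.4803079 ] 0.00021993111298864918
```

View pics/w4c.png

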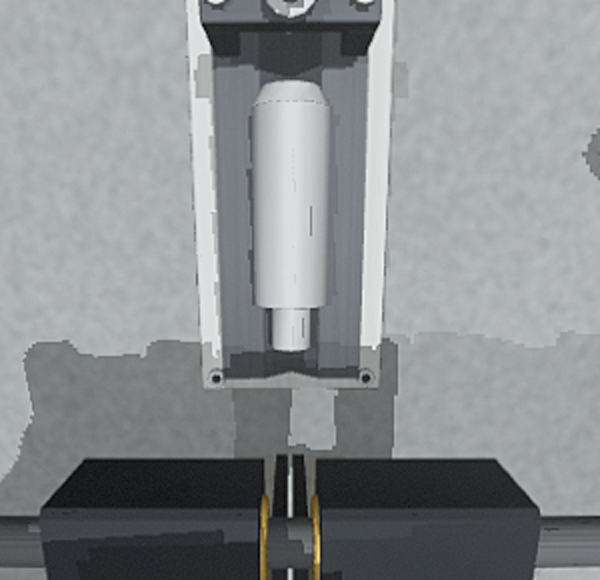

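The shaft lies straight in the groove behind the bridge, with the axis at column 291, nose top at (291,82) and tail at (291,350). The closed fingers are in line with it at column 290.

```bash
python3 - <<'E'
from h import *
m=np.load('w4.npy',allow_pickle=True)[0]; P=lambda u,v,z:onz(m,110+u/2,v/2,z)[:2]
T=np.array([.4561,.1932]);a=np.radians(-3.69);ex=np.array([np.cos(a),np.sin(a)]);ey=np.array([-ex[1],ex[0]])
for n,u,v,z in (('tail',291,350,.060),('shoulder',291,307,.069),('nose',291,82,.064),('rear L',218,377,.045),('rear R',362,375,.045),('sL',253,200,.056),('sR',330,200,.056),('plateL',204,388,.01),('plateR',380,386,.01)):
    d=P(u,v,z)-T; print(n,(1e3*d@ex).round(1),(1e3*d@ey).round(1))
E
```

```text
tail 27.1 -0.3
shoulder 45.7 -0.3
nose 124.7 -0.3
rear L 11.8 31.7
rear R 12.7 -31.5
sL 85.2 14.3
sR 85.1 -15.3
plateL -3.2 43.5
plateR -2.3 -45.5
```

arm_command(targets=[[[0, 0, 0, 0, 0, -2, 0], [0, 0, 0, 0, 0, -5, 0], [0, 0, 0, 0, 0, -7, 0], [0, 0, 0, 0, 0, -7.7, 0], [0, 0, 0, 0.4, -0.03, -7.7, 0], [0, 0, 0, 0.8, -0.05, -7.7, 0], [0, 0, 0, 1.2, -0.08, -7.7, 0], [0, 0, 0, 1.2, -0.08, -7.7, 0]]])

```text
clock: 11.63
tool_pos: [0.4694, 0.1933, 0.0512]
orientation: [-179.9, -0.1, -3.7]
force: [-0.1, 0.6, -0.6]
opening: 0.0007
```

arm_command(targets=[[[0, 0, 0, 0.1, -0.01, 0, 0], [0, 0, 0, 0.2, -0.01, 0, 0], [0, 0, 0, 0.3, -0.02, 0, 0], [0, 0, 0, 0.4, -0.03, 0, 0], [0, 0, 0, 0.5, -0.03, 0, 0], [0, 0, 0, 0.6, -0.04, 0, 0], [0, 0, 0, 0.7, -0.05, 0, 0], [0, 0, 0, 0.8, -0.05, 0, 0]]])

```text
clock: 12.3
tool_pos: [0.4743, 0.1919, 0.0498]
orientation: [180.0, 0.1, -3.7]
force: [-8.2, 3.2, 5.8]
opening: 0.0006
```

arm_command(targets=[[[0, 0, 0, 0.1, -0.01, 0, 0], [0, 0, 0, 0.2, -0.01, 0, 0], [0, 0, 0, 0.2, -0.01, 0, 0]]])

```text
clock: 12.55
tool_pos: [0.4763, 0.1918, 0.0498]
orientation: [180.0, 0.1, -3.7]
force: [-8.2, 3.0, 4.7]
opening: 0.0007
```

```bash
python3 - <<'E'
from h import *
o=ctrl.get_obs(); print(o['tool_pos'],o['orientation'],o['clock'],o['force'],o['moment'])
im,m=snap('wrist','w5')
cv2.imwrite('pics/w5c.png',cv2.resize(im[0:290,110:410],None,fx=2.0,fy=2.0,interpolation=cv2.INTER_CUBIC))
o=ctrl.get_obs(); print(o['tool_pos'],o['force'])
E
```

```text
[0.4763229  0.19175766 0.04981815] [ 1.79962582e+02  1.16479962e-01 -3.66796553e+00] 12.55 [-8.18192741  3.01911281  4.7239927 ] [0.98736926 2.70755742 0.01126303]
[0.47634088 0.19177332 0.04981788] [-7.3427262   1.76217802  5.49587957]
```

View pics/w5c.png

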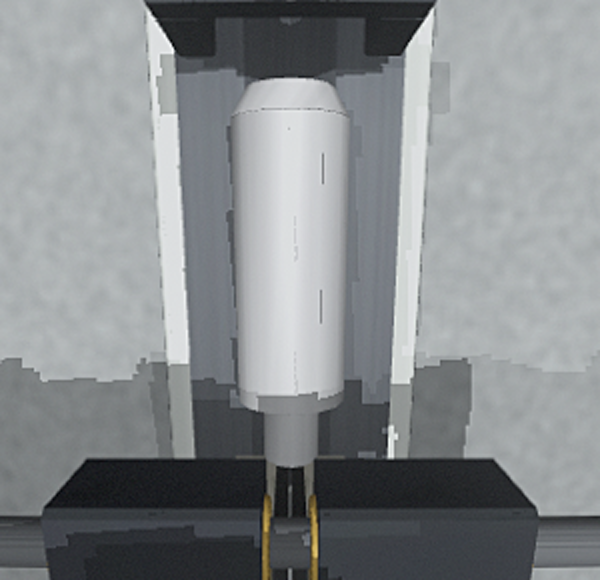

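The shaft lies straight in the groove with the fingers on its tail at (291,465). The fingers also press down about 5 N on the tail, so I'll relieve that before sliding on.

arm_command(targets=[[[0, 0, 0, 0, 0.03, 0.08, 0], [0, 0, 0, 0.1, 0.03, 0.08, 0], [0, 0, 0, 0.2, 0.02, 0.08, 0], [0, 0, 0, 0.3, 0.01, 0.08, 0], [0, 0, 0, 0.4, 0.01, 0.08, 0]]])

```text
clock: 13.02
tool_pos: [0.4815, 0.1917, 0.0505]
orientation: [180.0, 0.0, -3.7]
force: [-1.9, -0.5, -0.7]
opening: 0.0004
```

arm_command(targets=[[[0, 0, 0, 0.2, -0.013, 0, 0], [0, 0, 0, 0.4, -0.026, 0, 0], [0, 0, 0, 0.6, -0.039, 0, 0], [0, 0, 0, 0.8, -0.052, 0, 0], [0, 0, 0, 1.0, -0.065, 0, 0], [0, 0, 0, 1.2, -0.078, 0, 0], [0, 0, 0, 1.4, -0.09, 0, 0], [0, 0, 0, 1.6, -0.1, 0, 0]]])

```text
clock: 13.68
tool_pos: [0.4964, 0.1905, 0.0503]
orientation: [179.9, 0.1, -3.7]
force: [-9.2, 2.5, 2.8]
opening: 0.0005
```

arm_command(targets=[[[0, 0, 0, 0.15, -0.01, 0, 0], [0, 0, 0, 0.3, -0.02, 0, 0], [0, 0, 0, 0.45, -0.03, 0, 0], [0, 0, 0, 0.6, -0.04, 0, 0], [0, 0, 0, 0.75, -0.05, 0, 0], [0, 0, 0, 0.9, -0.06, 0, 0], [0, 0, 0, 1.05, -0.07, 0, 0], [0, 0, 0, 1.2, -0.08, 0, 0]]])

```text
clock: 14.35
tool_pos: [0.5086, 0.1898, 0.0504]
orientation: [179.9, 0.1, -3.7]
force: [-6.1, 1.2, 0.9]
opening: 0.0002
```

arm_command(targets=[[[0, 0, 0, 0.15, -0.01, 0, 0], [0, 0, 0, 0.3, -0.02, 0, 0], [0, 0, 0, 0.45, -0.03, 0, 0], [0, 0, 0, 0.6, -0.04, 0, 0], [0, 0, 0, 0.75, -0.05, 0, 0], [0, 0, 0, 0.9, -0.06, 0, 0], [0, 0, 0, 1.05, -0.07, 0, 0], [0, 0, 0, 1.2, -0.08, 0, 0]]])

```text
clock: 15.02
tool_pos: [0.5206, 0.189, 0.0503]
orientation: [180.0, 0.1, -3.7]
force: [-7.5, 0.9, 0.5]
opening: 0.0003
```

arm_command(targets=[[[0, 0, 0, 0.08, -0.005, 0, 0], [0, 0, 0, 0.16, -0.01, 0, 0], [0, 0, 0, 0.24, -0.015, 0, 0], [0, 0, 0, 0.32, -0.02, 0, 0], [0, 0, 0, 0.4, -0.026, 0, 0]]])

```text
clock: 15.43
tool_pos: [0.5246, 0.1889, 0.0504]
orientation: [180.0, 0.1, -3.7]
force: [-5.9, 0.9, 0.4]
opening: 0.0007
```

```bash
python3 - <<'E'
from h import *
im,m=snap('top','t6'); im2,m2=snap('scene','s6'); o=ctrl.get_obs(); print(o['tool_pos'],o['clock'],o['force'])
w,mw=snap('wrist','w6')
c=np.array([.5765,.1855]);a=np.radians(-3.8);ex=np.array([np.cos(a),np.sin(a)])
p=proj(m2,[*(c+.05*ex),.054]).astype(int); print(p)
s=im2[p[1]-35:p[1]+35,p[0]-40:p[0]+40]
q=proj(m,[*(c+.05*ex),.054]).astype(int); t=im[q[1]-35:q[1]+35,q[0]-40:q[0]+40]
cv2.imwrite('pics/c6.png',np.hstack([cv2.resize(x,(400,350),interpolation=cv2.INTER_CUBIC) for x in(s,t)]))
E
```

```text
[0.52485506 0.18886293 0.05039952] 15.5333 [-5.88592789  0.87904882 -0.14185802]
[322 195]
```

View pics/c6.png

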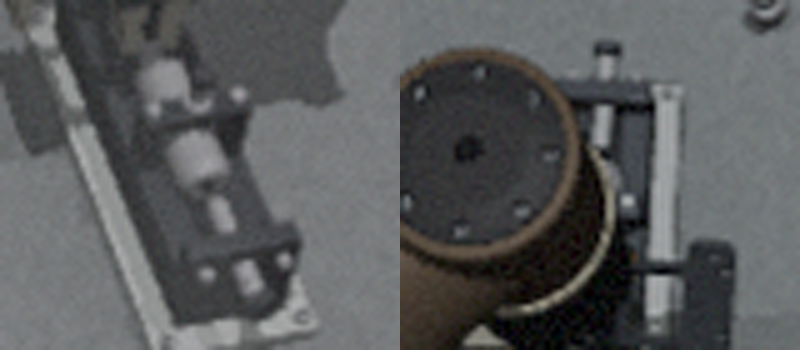

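The scene crop shows the nose at about (207,182), past the bridge, and the screw tip at (213,200), which is a gap of about 12–14 mm. That agrees with the estimate of tip x about 68 mm and nose about 54 mm. I continue gently.

arm_command(targets=[[[0, 0, 0, 0.1, -0.006, 0, 0], [0, 0, 0, 0.2, -0.013, 0, 0], [0, 0, 0, 0.3, -0.02, 0, 0], [0, 0, 0, 0.4, -0.026, 0, 0], [0, 0, 0, 0.5, -0.032, 0, 0], [0, 0, 0, 0.6, -0.04, 0, 0], [0, 0, 0, 0.7, -0.045, 0, 0]]])

```text
clock: 16.17
tool_pos: [0.5316, 0.1884, 0.0503]
orientation: [180.0, 0.1, -3.7]
force: [-6.9, 2.4, -0.4]
opening: 0.0005
```

arm_command(targets=[[[0, 0, 0, 0.05, -0.003, 0, 0], [0, 0, 0, 0.1, -0.006, 0, 0]]])

```text
clock: 16.33
tool_pos: [0.5326, 0.1883, 0.0503]
orientation: [180.0, 0.1, -3.7]
force: [-6.9, 1.3, -0.5]
opening: 0.0003
```

arm_command(targets=[[[0, 0, 0, 0.05, -0.003, 0, 0], [0, 0, 0, 0.1, -0.006, 0, 0]]])

```text
clock: 16.5
tool_pos: [0.5336, 0.1883, 0.0503]
orientation: [180.0, 0.1, -3.7]
force: [-6.7, 1.7, 0.8]
opening: 0.0003
```

arm_command(targets=[[[0, 0, 0, 0.05, -0.003, 0, 0], [0, 0, 0, 0.1, -0.006, 0, 0]]])

```text
clock: 16.67
tool_pos: [0.5346, 0.1883, 0.0503]
orientation: [180.0, 0.1, -3.7]
force: [-6.9, 1.3, 0.1]
opening: 0.0003
```

arm_command(targets=[[[0, 0, 0, 0.04, -0.003, 0, 0], [0, 0, 0, 0.08, -0.005, 0, 0]]])

```text
clock: 16.83
tool_pos: [0.5354, 0.1882, 0.0503]
orientation: [180.0, 0.1, -3.7]
force: [-7.1, 1.0, 0.1]
opening: 0.0002
```

arm_command(targets=[[[0, 0, 0, 0.04, -0.003, 0, 0], [0, 0, 0, 0.08, -0.005, 0, 0]]])

```text
clock: 17.0
tool_pos: [0.5362, 0.1881, 0.0503]
orientation: [180.0, 0.1, -3.7]
force: [-6.8, 0.3, -0.7]
opening: 0.0007
```

arm_command(targets=[[[0, 0, 0, 0.04, -0.003, 0, 0], [0, 0, 0, 0.06, -0.004, 0, 0]]])

```text
clock: 17.17
tool_pos: [0.5366, 0.1881, 0.0503]
orientation: [180.0, 0.1, -3.7]
force: [-7.7, 2.1, 0.9]
opening: 0.0002
```

arm_command(targets=[[[0, 0, 0, 0.03, -0.002, 0, 0], [0, 0, 0, 0.03, -0.002, 0, 0]]])

```text
clock: 17.33
tool_pos: [0.5366, 0.1881, 0.0503]
orientation: [180.0, 0.1, -3.7]
force: [-8.6, 2.0, 1.5]
opening: 0.0003
```

arm_command(targets=[[[0, 0, 0, 0.03, -0.002, 0, 0], [0, 0, 0, 0.03, -0.002, 0, 0]]])

```text
clock: 17.5
tool_pos: [0.5367, 0.1881, 0.0502]
orientation: [179.9, 0.2, -3.7]
force: [-10.0, 2.0, 2.5]
opening: 0.0003
```

arm_command(targets=[[[0, 0, 0, 0.03, -0.002, 0, 0], [0, 0, 0, 0.03, -0.002, 0, 0]]])

```text
clock: 17.67
tool_pos: [0.5367, 0.188, 0.0502]
orientation: [179.9, 0.2, -3.7]
force: [-10.9, 2.9, 3.1]
opening: 0.0002
```

arm_command(targets=[[[0, 0, 0, 0.02, -0.001, 0, 0], [0, 0, 0, 0.02, -0.001, 0, 0], [0, 0, 0, 0.02, -0.001, 0, 0], [0, 0, 0, 0.02, -0.001, 0, 0], [0, 0, 0, 0.02, -0.001, 0, 0], [0, 0, 0, 0.02, -0.001, 0, 0]]])

```text
clock: 18.17
tool_pos: [0.5368, 0.188, 0.0502]
orientation: [179.9, 0.2, -3.7]
force: [-10.9, 4.1, 2.4]
opening: 0.0009
```

arm_command(targets=[[[0, 0, 0, 0.03, 0, 0, 0], [0, 0, 0, 0.03, 0, 0, 0], [0, 0, 0, 0.03, 0, 0, 0], [0, 0, 0, 0.03, 0, 0, 0], [0, 0, 0, 0.03, 0, 0, 0], [0, 0, 0, 0.03, 0, 0, 0], [0, 0, 0, 0.03, 0, 0, 0], [0, 0, 0, 0.03, 0, 0, 0]]])

```text
clock: 18.83
tool_pos: [0.5368, 0.188, 0.0502]
orientation: [179.9, 0.2, -3.7]
force: [-12.7, 3.2, 3.1]
opening: 0.0006
```

arm_command(targets=[[[0, 0, 0, 0, 0, 0, 0], [0, 0, 0, 0, 0, 0, 0], [0, 0, 0, 0, 0, 0, 0], [0, 0, 0, 0, 0, 0, 0]]])

```text
clock: 19.17
tool_pos: [0.5368, 0.188, 0.0502]
orientation: [179.9, 0.2, -3.7]
force: [-12.1, 4.4, 3.3]
opening: 0.0005
```

```bash
python3 - <<'E'
from h import *
im2,m2=snap('scene','s7'); o=ctrl.get_obs(); print(o['tool_pos'],o['clock'],o['force'])
s=im2[165:235,282:362]; cv2.imwrite('pics/c7.png',cv2.resize(s,(640,560),interpolation=cv2.INTER_CUBIC))
E
```

```text
[0.53679832 0.18801302 0.05016609] 19.2167 [-12.10500365   3.62387514   3.94978663]
```

View pics/c7.png

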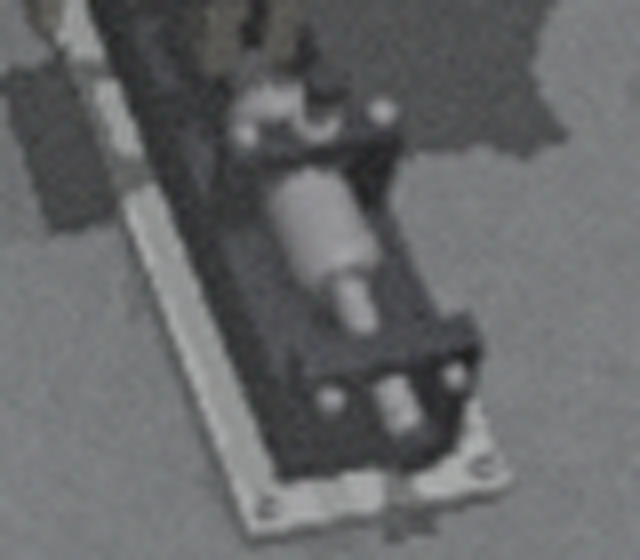

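The scene crop shows the nose meeting the screw tip at about (345,280) with no gap. The tool stayed put while the force rose from 7 to 12 N, so it's home. I'll back off along the axis, then go up.

arm_command(targets=[[[0, 0, 0, -0.1, 0.006, 0, 0], [0, 0, 0, -0.3, 0.02, 0, 0], [0, 0, 0, -0.8, 0.05, 0, 0], [0, 0, 0, -2, 0.13, 0, 0], [0, 0, 0, -3.5, 0.22, 1, 0], [0, 0, 0, -5, 0.3, 3.5, 0], [0, 0, 0, -6, 0.38, 7, 0], [0, 0, 0, -6.5, 0.4, 9, 0]]])

```text
clock: 19.88
tool_pos: [0.4736, 0.1927, 0.1437]
orientation: [-179.9, -0.1, -3.6]
force: [0.6, 1.4, 1.1]
opening: 0.0006
```

arm_command(targets=[[[0, 0, 0, 0, 0, 1, 0], [0, 0, 0, 0, 0, 2, 0], [0, 0, 0, 0, 0, 2, 0], [0, 0, 0, 0, 0, 2, 0], [0, 0, 0, 0, 0, 2, 0], [0, 0, 0, 0, 0, 2, 0]]])

```text
clock: 20.38
tool_pos: [0.4738, 0.1918, 0.1593]
orientation: [179.9, 0.1, -3.7]
force: [0.4, 0.0, 0.1]
opening: 0.0003
```

```bash
python3 - <<'E'
from h import *
im,m=snap('wrist','w8'); o=ctrl.get_obs(); print(o['tool_pos'],o['clock'],o['force'])
s,_=snap('scene','s8'); s=s[160:240,277:367]
cv2.imwrite('pics/c8.png',np.hstack([cv2.resize(im[0:240,150:350],(400,480),interpolation=cv2.INTER_CUBIC),cv2.resize(s,(400,480),interpolation=cv2.INTER_CUBIC)]))
E
```

```text
[0.47381719 0.19180786 0.15940137] 20.4333 [ 0.35108109  0.24671779 -0.03070972]
```

View pics/c8.png

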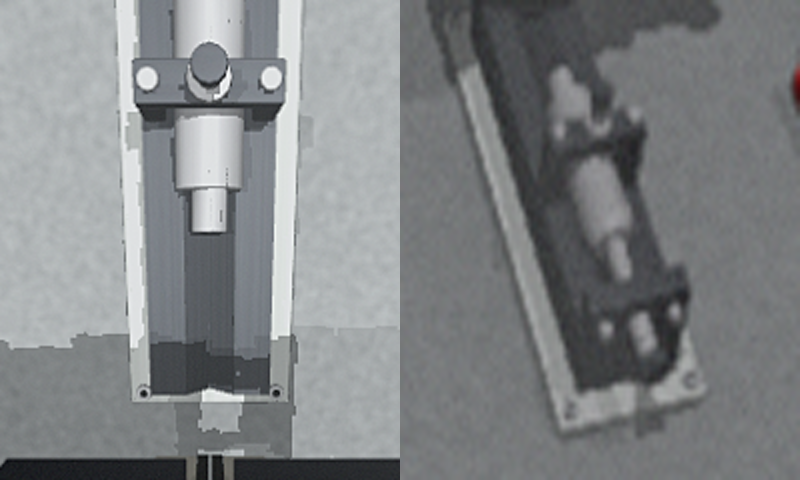

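The shaft lies straight in the groove under the bridge, with its tail at (209,232) on the left. In the scene view its nose is on the screw at about (610,235). The hand is clear and the wrist force is about zero, so I'm handing in.

```bash
python3 -c "
from h import *
print(ctrl.close_job())"
```

```text
the job is handed in; nothing more can be done
None
```

The shaft is lying home in the V-groove, nose against the stop screw, with the hand clear, and the job was handed in at about 20.5 s.

- **Laying in:** I gripped the grey shaft between the cradle saddles and lowered it in small steps behind the bridge. I let go only once the groove carried its weight.
- **Sliding:** I pushed on the tail with closed fingers under the plunger. The force was about 9 N during the stretch where the ball rides up the taper, then a steady drag of about 6–7 N.
- **Stop contact:** The tool stalled at x = 0.5367 m while the push rose from about 7 to 12–12.7 N, so roughly 5 N bore on the stop. I held it there for about 1.5 s, then backed off along the axis and up.
- **Final pictures:** Nose on the screw with no visible gap, shaft straight in the groove, and wrist force about zero. I placed the screw tip at about 67–68 mm from the pictures, and the stall came about there, allowing 2 mm for calibration.

**Checks that disagreed:**
- The sideways position of the fixture differed by about 2–3 mm between views; I corrected it from the last close view before lowering.
- At first touch the fingers pressed down about 5 N on the tail; I relieved that before sliding on.
- At the stop there were also about 3–4 N of sideways and vertical force on the tool.

I did not reach for any of the bystanders or the green look-alikes, but I took no final full-bench picture to confirm they had not moved.

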